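# Roll a bearing up its gutter and pin it

### The arm

A 7-joint arm with a two-finger parallel gripper is mounted at the origin on a cart in front of the work surface, level with it; the furniture and walls round the work are solid. World frame = base frame: x ahead of the robot, y to its left, z up, the work surface at z = 0. Lengths are in m, angles in degrees, forces in N, time in s.
With the tool pointing down it reaches from about 0.35 to 0.9 m from the base axis. Payload 7.2 kg.
Tool frame: the origin (TCP) lies at the very end of the fingers, on their centre line; the grasp point (between the pads) lies 19 mm behind it (grip_depth is the distance from the TCP to the grasp point, in m); z points along the fingers, y is the line along which they close (so a half turn about z gives the same grasp; the last joint's range is limited). The gripper opens to 88 mm and grips with 3 to 60 N. Pads are 20 mm wide; open, the fingers measure 115 mm over their backs; the gripper's body (75 mm by 178 mm) begins 61 mm behind the grasp point.
Start: joints at [68.457, 23.554, -0.728, 91.456, 0.321, 64.991, -4.71], TCP at [0.189, -0.596, 0.19] pointing down, gripper open.
Joint ranges: [-169.25, 169.25], [-16.82, 113.86], [-84.01, 82.57], [7.8, 145.47], [-59.2, 239.2], [7.22, 106.19], [-163.78, 163.78]. Speed limits (degrees/s): [136.94, 136.94, 172.46, 172.46, 180, 180, 180].

### API

Orientations are given as a 3x3 rotation matrix whose columns are the frame's x, y, z axes.
In Python, from station import get_obs, get_image, finish_job, grip_depth gives the robot as it stands. The module is installed in compiled form; this text tells all that it offers.
- The arm moves only by the shell command python3 -m inch 'ROWS' [OPENING] [FORCE]. ROWS is JSON, a list of rows, each an object of numbers: "x", "y", "z": the shift along the tool's x, y, z in units of 50 mm (1.0 is 50 mm); "twist": the turn about the tool's z in degrees. In form: [{"x": .., "y": .., "z": .., "twist": ..}, ...]. A call has 1 to 10 rows; each row shifts and turns the commanded pose from where the row before left it, along the tool's axes as they then stand; what a row does not reach is not made up. A row lasts 1/10 s, in which the tool goes at most 50 mm and 8.59 degrees, less where a joint would pass 70% of its speed; a pose out of reach is approached as far as the arm can. A call is refused whole if a number of a shift passes 1 or a number of a turn 8.59, either way. A call with a gripper value outside its range is refused whole. OPENING is the finger opening in mm, from 0 to 87.8, set as the call begins (- or left out, the last holds). The fingers move at their own pace and stop on an object; FORCE is the grip in N (left out, the last holds). Time passes only in rows, so rows that do not move let the fingers close. It gives the time, the measured TCP pose, the force, the opening and the grip force at its end, in the units of the state.
- get_obs(): the state, without advancing time (a new reading comes with each control period).
- get_image(name): name is "scene" or "top" or "wrist"; returns a dict with "img" (384x512x3 uint8, red, green, blue), "range_z" (384x512 float32, m along the optical axis (not along the pixel's ray), 0 where there is no reading), "K" (3x3 intrinsics, pixels), "extrinsics" (4x4, takes a point from camera to world coordinates). Camera axes: x right, y down, z forward; pixel columns grow to the right and rows downward; lengths in m; the calibration is good to about 2 mm. A picture is of the moment at which its call begins.
- finish_job(): hands the job in; it is judged then, once.
The state is a dict: "clock": time; "qpos": joint angles; "joint_vel": joint speeds; "joint_torque": joint torques, N m; "eef_pos": TCP position; "orientation": TCP orientation; "force": force on the tool from outside, world axes, zero at the start; "torque": the same for the moment, N m; "gripper_width": finger opening in m; "grasp_force": force on a finger pad.
Only numpy, scipy, OpenCV 4.12 (cv2) and the standard library are available. Lean on these libraries where they do the work, as an engineer would, in place of code of your own. Each camera call takes 0.05 s, during which the arm holds its last target. There are 200 camera calls.

### The job

A ball bearing stands on edge at the low end of a sloped gutter. With the fingertips, push it gently up the gutter and over the crest near the top until it rests in the dip against the upper stop, and then push the locking pin beside the gutter fully in so that the bearing cannot roll back. Do not squeeze the bearing or lift it off the gutter floor, do not push the pin in before the bearing is in the dip, and leave the gear, the tape measure and the brown carton where they are.

Things in the scene. Friction and masses are not known exactly. Their poses are not given: they have to be found in the camera images.
- gutter: Fixed aluminium gutter, 294 mm long, sloped 0.105 rad. Its frame tilts with it: origin on the floor, mid-length, mid-width, 85 mm above the table; y uphill (roughly to the robot's left), x level across (roughly away from the robot), z normal to the floor. Floor z = 0 from y = -140 to 85 mm. Walls 17 mm apart inside, 3 mm thick, top at z = 14 mm; the lower stop, y = -146 to -140 mm, is as high.
- crest (a point): Top of the gutter floor, mid-width, at gutter frame y = 85, z = 0 mm. Beyond it the dip falls away 14 degrees from the floor (8 degrees below level) down to the upper stop. Once the bearing's centre is past the crest it rolls into the dip by itself.
- upper_stop (a point): Mid-width point on the face of the dark steel upper stop, at gutter frame y = 140, z = 20 mm; the stop is 23 mm wide, 8 mm thick, and its top is at z = 45 mm. The seated bearing touches it here.
- bearing_centre (a point): Centre of the loose, oiled (slippery) steel ball bearing, 52 mm diameter, 15 mm wide, about 0.1 kg. It stands on edge in the gutter, axis across, centre 26 mm above the floor. It starts against the lower stop (gutter frame y = -117 mm), rolls freely and rolls back if let go on the slope. Seated in the dip its centre is at y = 114, z = 20 mm.
- bearing: The same bearing; its origin lies on the axis at the side face nearer the robot, its z axis is the bearing's axis (across the gutter, away from the robot).
- pin (a joint): Travel of the locking pin in m: 0 to 0.005 is out, 0.026 fully in. It slides along the gutter frame's +x at y = 82, z = 10 mm: an 8 mm steel rod that goes through slots in the walls and passes behind the seated bearing with about 3 mm to spare. It slides stiffly (about 2 N) and stays where it is left.
- pin_plate (a point): Centre of the outer face (facing gutter frame -x, the robot's side) of the pin's upright dark steel push plate, 30 x 30 mm, 5 mm thick; moves with the pin. It is 55 mm from mid-gutter at joint 0, 29 mm fully in. Its top is level with the wall tops, its lower edge about 78 mm above the table, and the space in front of it is free.
- gear: Loose bystander: steel spur gear lying flat, 60 mm diameter, 21 mm high; origin at the centre of its underside.
- tape_measure: Loose bystander: tape measure standing, 37 x 77 x 60 mm; origin at the centre of its underside.
- carton_brown: Loose bystander: small brown carton, 50 x 110 x 36 mm; origin at the centre of its underside.
Things that resemble listed ones, but are neither listed nor needed, are in the scene too. Leave any orange look-alike of the bearing alone.

How it is judged (in metres and radians):
On the way, in this order (a step that is already met when the one before it is completed fails the run):
1. the bearing rests in the dip against the upper stop, the pin still out (y of bearing_centre in the frame of gutter between 0.108 and 0.12 m and z of bearing_centre in the frame of gutter between 0.012 and 0.026 m and x of bearing_centre in the frame of gutter between -0.006 and 0.006 m and linear speed of bearing below 0.03 m/s and value of joint pin below 0.012 m), for 0.2 s.
2. the locking pin is fully in (value of joint pin above 0.023 m), for 0.2 s.
At the end, for the whole second after the job is handed in: The bearing stands still in the dip against the upper stop (centre at gutter frame y 108 to 120 mm, within 6 mm of mid-width, axis within 0.2 rad of across), the pin is in to within 3 mm of its full travel, and no bystander is 20 mm or more from where it stood (y of bearing_centre in the frame of gutter between 0.108 and 0.12 m and z of bearing_centre in the frame of gutter between 0.012 and 0.026 m and x of bearing_centre in the frame of gutter between -0.006 and 0.006 m and linear speed of bearing below 0.03 m/s and angle between the z axis of bearing and the x axis of gutter, either way round below 0.2 rad and value of joint pin above 0.023 m and distance of each of gear, tape_measure, carton_brown from where it was at the start of the episode below 0.02 m); the robot touches nothing.
It fails at once if the bearing is lifted off the gutter floor by 6 mm or more (z of bearing_centre in the frame of gutter above 0.032 m).
It fails at once if the fingers press or squeeze the bearing with over 25 N (contact force between the fingers and bearing above 25 N).
It fails at once if the bearing leaves the gutter (x of bearing_centre in the frame of gutter above 0.02 m or x of bearing_centre in the frame of gutter below -0.02 m or z of bearing_centre in the frame of gutter below 0.005 m).
It fails at once if the pin is pushed in before the bearing is in the dip (value of joint pin above 0.012 m and y of bearing_centre in the frame of gutter below 0.105 m).
It fails at once if the gear, the tape measure or the brown carton is moved by 20 mm or more (distance of any of gear, tape_measure, carton_brown from where it was at the start of the episode above 0.02 m).
It also fails if it takes over 58 s, if anything falls off the work surface, if the arm or the gripper's body presses on something with over 40 N, if the wrist force passes 120 N, or if a joint passes its speed limit or range.

## Working session

There is one attempt and no reset: what is moved stays moved. The work goes in short steps, Python scripts to look and compute and a shell command to move; the robot and the scene stay as the last step left them, time stands still between calls to the robot, and variables do not carry over. Pictures are saved under pics/ and viewed, at most 10 in all, crops included, and the job is handed in when it is done.

```bash
mkdir -p pics
python3 - <<'E'
from station import *
import cv2,numpy as np
ims=[]
for n in("scene","top"):
    d=get_image(n); np.savez(n+".npz",**d); cv2.imwrite(f"pics/{n}.png",d["img"][...,::-1]); print(n,d["K"],d["extrinsics"].round(3))
o=get_obs(); print(o["clock"],o["orientation"],o["force"],grip_depth)
E
```

```text
scene [[367.89359839   0.         258.99620248]
 [  0.         367.89359839 192.59147559]
 [  0.           0.           1.        ]] [[ 0.637 -0.334  0.695 -0.047]
 [-0.771 -0.287  0.568 -0.439]
 [ 0.009 -0.898 -0.44   0.489]
 [ 0.     0.     0.     1.   ]]
top [[359.27363441   0.         253.6518096 ]
 [  0.         359.27363441 198.99612962]
 [  0.           0.           1.        ]] [[-0.018 -0.982  0.189  0.377]
 [-1.     0.02   0.011  0.045]
 [-0.015 -0.189 -0.982  0.948]
 [ 0.     0.     0.     1.   ]]
0.1 [[ 9.52994174e-01  3.02988196e-01 -5.06719181e-04]
 [ 3.02988608e-01 -9.52993263e-01  1.32083421e-03]
 [-8.27027895e-05 -1.41227745e-03 -9.99998999e-01]] [-0.17468462 -0.03874641  0.19549325] 0.0187
```

View pics/scene.png

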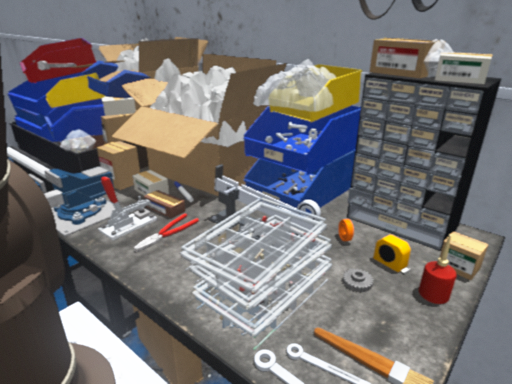

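View pics/top.png

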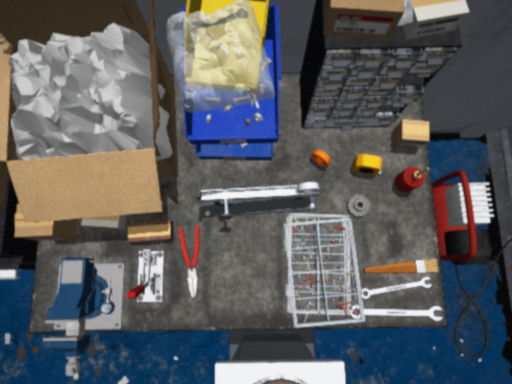

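The top view shows the gutter from about (200,200) to (320,190), the bearing at its right end at about (310,188) and the pin plate near (225,222). A wire basket stands in front of it at the lower right. I'll zoom in on the gutter.

```bash
cat > h.py <<'E'
import numpy as np,cv2
def cloud(d):
    K,T,z=d["K"],d["extrinsics"],d["range_z"]
    v,u=np.indices(z.shape); p=np.stack([(u-K[0,2])*z/K[0,0],(v-K[1,2])*z/K[1,1],z],-1)
    return p@T[:3,:3].T+T[:3,3]
E
python3 - <<'E'
from h import *
d=dict(np.load("top.npz")); P=cloud(d); 
a=cv2.resize(d["img"][165:245,190:330],None,fx=5.6,fy=5.6,interpolation=cv2.INTER_CUBIC)
s=dict(np.load("scene.npz"))
b=cv2.resize(s["img"][150:240,190:330],None,fx=5.6,fy=5.6,interpolation=cv2.INTER_CUBIC)[:, :]
cv2.imwrite("pics/a.png",a[...,::-1]);cv2.imwrite("pics/b.png",b[...,::-1])
for u in range(198,324,6):
    print(u,[ (v,*(1000*P[v,u]).round().astype(int)) for v in range(182,216,3) if P[v,u,2]>.06])
E
```

```text
198 [(188, np.int64(560), np.int64(181), np.int64(146)), (191, np.int64(553), np.int64(181), np.int64(145)), (194, np.int64(546), np.int64(181), np.int64(146)), (197, np.int64(540), np.int64(182), np.int64(138)), (200, np.int64(540), np.int64(188), np.int64(101))]
204 [(191, np.int64(561), np.int64(173), np.int64(104)), (194, np.int64(558), np.int64(176), np.int64(88)), (197, np.int64(550), np.int64(176), np.int64(89)), (200, np.int64(541), np.int64(174), np.int64(97))]
210 [(191, np.int64(561), np.int64(159), np.int64(103)), (194, np.int64(556), np.int64(160), np.int64(93)), (197, np.int64(549), np.int64(161), np.int64(90)), (200, np.int64(542), np.int64(161), np.int64(91))]
216 [(191, np.int64(563), np.int64(145), np.int64(96)), (194, np.int64(556), np.int64(146), np.int64(93)), (197, np.int64(545), np.int64(144), np.int64(111)), (200, np.int64(543), np.int64(147), np.int64(84))]
222 [(191, np.int64(562), np.int64(131), np.int64(96)), (194, np.int64(555), np.int64(131), np.int64(96)), (197, np.int64(545), np.int64(130), np.int64(109)), (200, np.int64(538), np.int64(130), np.int64(1
[... 3259 characters left out ...]
3), np.int64(90)), (194, np.int64(554), np.int64(-75), np.int64(77)), (215, np.int64(499), np.int64(-70), np.int64(97))]
312 [(182, np.int64(574), np.int64(-84), np.int64(121)), (185, np.int64(566), np.int64(-83), np.int64(125)), (188, np.int64(561), np.int64(-85), np.int64(113)), (191, np.int64(561), np.int64(-90), np.int64(80)), (194, np.int64(555), np.int64(-90), np.int64(74)), (215, np.int64(498), np.int64(-83), np.int64(102))]
318 [(185, np.int64(570), np.int64(-100), np.int64(106)), (188, np.int64(561), np.int64(-99), np.int64(113)), (191, np.int64(560), np.int64(-103), np.int64(85)), (197, np.int64(377), np.int64(45), np.int64(948)), (215, np.int64(498), np.int64(-97), np.int64(103))]
```

View pics/a.png

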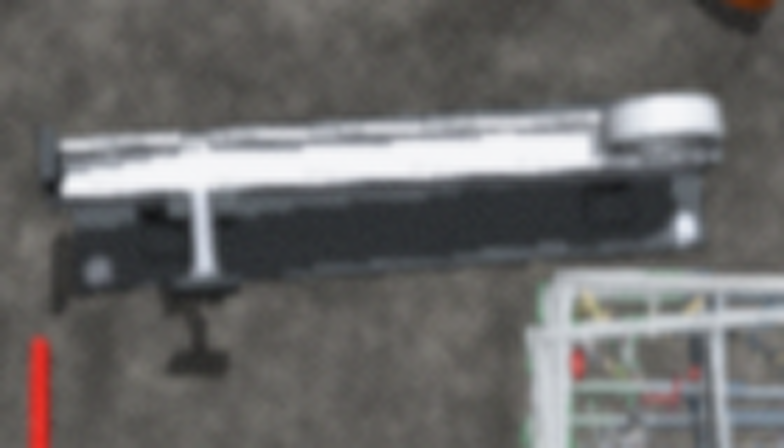

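View pics/b.png

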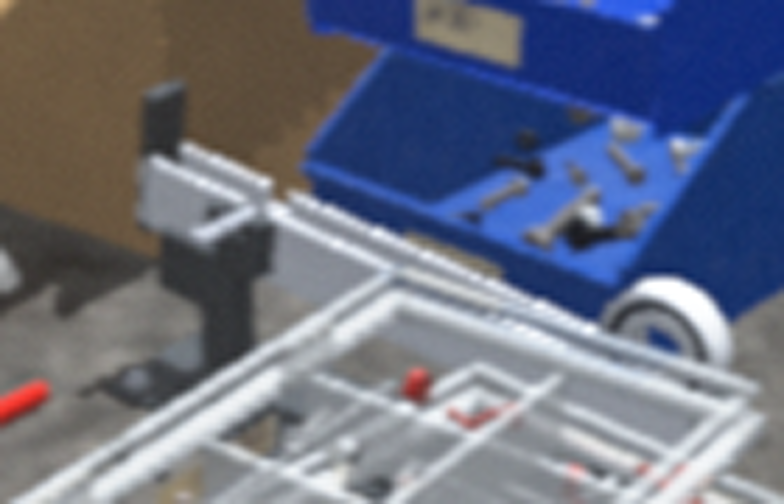

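Run:
```python
from h import *
d=dict(np.load("top.npz")); P=cloud(d).reshape(-1,3); s=dict(np.load("scene.npz")); Q=cloud(s).reshape(-1,3)
# stop top centre, bearing top, walls: gutter pose fit
m=lambda P,x0,x1,y0,y1,z0,z1:P[(P[:,0]>x0)&(P[:,0]<x1)&(P[:,1]>y0)&(P[:,1]<y1)&(P[:,2]>z0)&(P[:,2]<z1)]
for n,C in(("top",P),("scene",Q)):
    for nm,b in(("stop",(.53,.58,.16,.2,.135,.16)),("bearing",(.53,.6,-.12,-.03,.105,.14)),("plate",(.49,.518,.1,.15,.09,.12)),("basket",(.3,.52,-.2,0,.06,.16))):
        q=m(C,*b); 
        if len(q): print(n,nm,len(q),(1000*q.min(0)).round(),(1000*q.max(0)).round(),(1000*np.median(q,0)).round())
# near wall outer face in scene view, and wall tops in top view
q=m(Q,.52,.57,-.04,.11,.06,.11); print(len(q))
# max height map
for x0 in np.arange(.1,.65,.1): print(x0.round(1),[(round(y,2),int(1000*max([p[2] for p in m(np.r_[P,Q],x0,x0+.1,y,y+.1,0,.5)]+[0]))) for y in np.arange(-.7,.25,.1)])
```

```text
top stop 34 [540. 178. 136.] [563. 186. 149.] [551. 181. 145.]
top bearing 152 [ 559. -101.  105.] [575. -50. 129.] [566. -73. 121.]
top plate 55 [500. 106.  93.] [516. 135. 111.] [504. 120. 108.]
top basket 3370 [ 300. -177.   60.] [506. -11. 156.] [398. -94. 116.]
scene stop 36 [540. 176. 136.] [563. 187. 145.] [550. 180. 141.]
scene bearing 181 [ 558. -101.  105.] [576. -52. 125.] [563. -81. 115.]
scene plate 87 [498. 105.  90.] [518. 135. 110.] [501. 119. 102.]
scene basket 6697 [ 300. -178.   60.] [507. -13. 152.] [ 384. -100.  120.]
526
0.1 [(np.float64(-0.7), 0), (np.float64(-0.6), 0), (np.float64(-0.5), 0), (np.float64(-0.4), 0), (np.float64(-0.3), 0), (np.float64(-0.2), 6), (np.float64(-0.1), 15), (np.float64(-0.0), 14), (np.float64(0.1), 6), (np.float64(0.2), 0)]
0.2 [(np.float64(-0.7), 0), (np.float64(-0.6), 0), (np.float64(-0.5), 8), (np.float64(-0.4), 12), (np.float64(-0.3), 12), (np.float64(-0.2), 155), (np.float64(-0.1), 154), (np.float64(-0.0), 6), (np.float64(0.1), 6), (np.float64(0.2), 9)]
0.3 [(np.float64(-0.7), 0), (np.float64(-0.6), 0), (np.float64(-0.5), 14), (n
[... 194 characters left out ...]
p.float64(-0.6), 0), (np.float64(-0.5), 6), (np.float64(-0.4), 6), (np.float64(-0.3), 6), (np.float64(-0.2), 154), (np.float64(-0.1), 155), (np.float64(-0.0), 6), (np.float64(0.1), 108), (np.float64(0.2), 39)]
0.5 [(np.float64(-0.7), 0), (np.float64(-0.6), 0), (np.float64(-0.5), 5), (np.float64(-0.4), 137), (np.float64(-0.3), 24), (np.float64(-0.2), 107), (np.float64(-0.1), 129), (np.float64(-0.0), 108), (np.float64(0.1), 148), (np.float64(0.2), 213)]
0.6 [(np.float64(-0.7), 0), (np.float64(-0.6), 0), (np.float64(-0.5), 5), (np.float64(-0.4), 137), (np.float64(-0.3), 65), (np.float64(-0.2), 56), (np.float64(-0.1), 213), (np.float64(-0.0), 309), (np.float64(0.1), 317), (np.float64(0.2), 356)]
```

Run:
```python
from h import *
P=np.r_[cloud(dict(np.load("top.npz"))).reshape(-1,3),cloud(dict(np.load("scene.npz"))).reshape(-1,3)]
for y in np.arange(-.25,.25,.05):
    q=P[(P[:,1]>y)&(P[:,1]<y+.05)&(P[:,2]>.16)&(P[:,0]>.5)&(P[:,2]<.6)]
    print(round(y,2),len(q),np.sort(q[:,0])[:4].round(3), q[np.argmin(q[:,0])].round(3) if len(q) else "")
from station import *
o=get_obs();R=o["orientation"];p=o["eef_pos"]
g=np.array([-.06,.998,0]); yt=-g; a=np.degrees(np.arctan2(*(np.cross(R[:,1],yt)@R[:,2:3]*1.,R[:,1]@yt)) ) if 0 else np.degrees(np.arctan2(np.cross(R[:,1],yt)@R[:,2],R[:,1]@yt))
print("twist",a, "shift to above, old axes",(R.T@(np.array([.572,-.165,.19])-p))/.05,p)
```

```text
-0.25 7348 [0.737 0.737 0.738 0.738] [ 0.737 -0.23   0.334]
-0.2 6945 [0.741 0.741 0.741 0.741] [ 0.741 -0.16   0.334]
-0.15 6561 [0.74  0.741 0.741 0.741] [ 0.74  -0.125  0.288]
-0.1 4342 [0.74  0.742 0.743 0.745] [ 0.74  -0.099  0.285]
-0.05 2716 [0.667 0.667 0.668 0.668] [ 0.667 -0.002  0.189]
-0.0 5556 [0.66  0.66  0.661 0.661] [0.66  0.004 0.187]
0.05 5607 [0.659 0.661 0.661 0.661] [0.659 0.088 0.186]
0.1 5224 [0.66  0.661 0.661 0.661] [0.66  0.141 0.187]
0.15 4524 [0.66  0.66  0.661 0.661] [0.66  0.151 0.188]
0.2 4311 [0.631 0.631 0.631 0.631] [0.631 0.247 0.166]
twist 14.19671294069654 shift to above, old axes [ 9.90347489 -5.8791395  -0.01011748] [ 0.18916754 -0.59517035  0.18911993]
```

```bash
python3 -m inch '[{"twist":7.1,"x":0.3,"y":-0.3},{"twist":7.1,"x":0.5,"y":-0.5},{"x":0.6,"y":-0.6},{"x":0.6,"y":-0.6},{"x":0.6,"y":-0.6},{"x":0.6,"y":-0.6},{"x":0.6,"y":-0.6},{"x":0.6,"y":-0.6},{"x":0.6,"y":-0.6},{"x":0.6,"y":-0.6}]' 0 10
python3 -m inch '[{"x":0.6,"y":-0.6},{"x":0.6,"y":-0.6},{"x":0.6,"y":-0.6},{"x":0.4,"y":-0.4},{"x":0.2,"y":-0.2},{},{}]'
python3 - <<'E'
from h import *
from station import *
o=get_obs();R=o["orientation"];p=o["eef_pos"]; print(o["clock"],p,R.round(3),o["force"],o["gripper_width"])
print(R.T@(np.array([.572,-.165,.19])-p)/.05)
d=get_image("wrist"); np.savez("w.npz",**d); cv2.imwrite("pics/w.png",d["img"][...,::-1]); print(d["K"],d["extrinsics"].round(3))
C=cloud(d)
E
```

```text
0.1 [ 0.18916754 -0.59517035  0.18911993] [[ 0.953  0.303 -0.001]
 [ 0.303 -0.953  0.001]
 [-0.    -0.001 -1.   ]] [-0.17468462 -0.03874641  0.19549325] 0.08760379238130635
[ 9.90347489 -5.8791395  -0.01011748]
[[277.49490093   0.         253.1048759 ]
 [  0.         277.49490093 191.20959017]
 [  0.           0.           1.        ]] [[ 0.304 -0.923 -0.237  0.254]
 [-0.953 -0.295 -0.075 -0.575]
 [-0.001  0.248 -0.969  0.384]
 [ 0.     0.     0.     1.   ]]validation failed for argument at $[0]...
validation failed for argument at $[0]...
```

View pics/w.png

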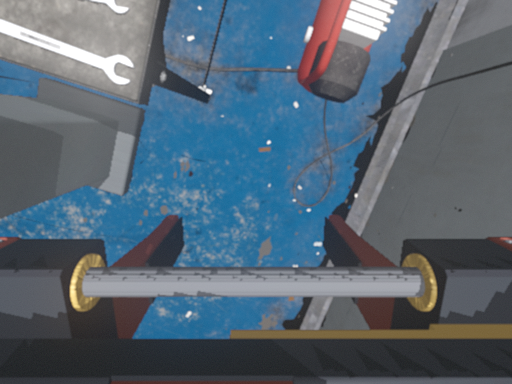

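The call was refused, probably because each row needs all four keys. The wrist view still shows the start place: the floor, with the open fingers at about (170,230) and (340,230).

```bash
python3 -m inch '[{"x":0.3,"y":-0.3,"z":0,"twist":7.1},{"x":0.5,"y":-0.5,"z":0,"twist":7.1},{"x":0.6,"y":-0.6,"z":0,"twist":0},{"x":0.6,"y":-0.6,"z":0,"twist":0},{"x":0.6,"y":-0.6,"z":0,"twist":0},{"x":0.6,"y":-0.6,"z":0,"twist":0},{"x":0.6,"y":-0.6,"z":0,"twist":0},{"x":0.6,"y":-0.6,"z":0,"twist":0}]' 0 10
```

```text
clock: 0.95
eef_pos: [0.3887, -0.3557, 0.1898]
orientation: [[0.998, 0.06, -0.0], [0.06, -0.998, 0.0], [-0.0, -0.0, -1.0]]
force: [1.6, -0.5, 0.1]
gripper_width: 0.027
grasp_force: 0.0
```

```bash
python3 -m inch '[{"x":0.6,"y":-0.6,"z":0,"twist":0},{"x":0.6,"y":-0.6,"z":0,"twist":0},{"x":0.6,"y":-0.6,"z":0,"twist":0},{"x":0.6,"y":-0.6,"z":0,"twist":0},{"x":0.6,"y":-0.5,"z":0,"twist":0},{"x":0.4,"y":-0.2,"z":0,"twist":0},{"x":0,"y":0,"z":0,"twist":0},{"x":0,"y":0,"z":0,"twist":0}]'
python3 - <<'E'
from h import *
from station import *
o=get_obs();R=o["orientation"];p=o["eef_pos"]; print(o["clock"],p,o["gripper_width"])
d=get_image("wrist"); np.savez("w.npz",**d); cv2.imwrite("pics/w2.png",d["img"][...,::-1]); print(d["K"],d["extrinsics"].round(3))
C=cloud(d).reshape(-1,3)
for nm,b in(("bearing",(.53,.6,-.12,-.03,.105,.14)),("stop",(.53,.58,.16,.2,.135,.16)),("lowstop",(.54,.6,-.12,-.099,.06,.09))):
    q=C[((C>np.array(b[::2]))&(C<np.array(b[1::2]))).all(1)]
    if len(q): print(nm,len(q),(1e3*q.min(0)).round(),(1e3*q.max(0)).round(),(1e3*np.median(q,0)).round())
# tool frame points of the fingers
T=(C-p)@R; q=T[(d["range_z"].ravel()>0)&(abs(T[:,1])<.06)&(abs(T[:,0])<.04)&(T[:,2]>-.06)&(T[:,2]<.01)]
print(len(q)); 
if len(q):
  for z in(-.05,-.03,-.015,0):
    w=q[abs(q[:,2]-z)<.008]; 
    if len(w): print(z,len(w),w.min(0).round(3),w.max(0).round(3))
E
```

```text
clock: 1.75
eef_pos: [0.5479, -0.1923, 0.1893]
orientation: [[0.998, 0.061, -0.001], [0.061, -0.998, -0.0], [-0.001, -0.0, -1.0]]
force: [-0.2, -1.3, -0.0]
gripper_width: 0.0004
grasp_force: 0.0
1.75 [ 0.54794286 -0.19232109  0.18930948] 0.0004082915993056086
[[277.49490093   0.         253.1048759 ]
 [  0.         277.49490093 191.20959017]
 [  0.           0.           1.        ]] [[ 0.062 -0.967 -0.249  0.616]
 [-0.998 -0.06  -0.016 -0.188]
 [ 0.001  0.249 -0.968  0.384]
 [ 0.     0.     0.     1.   ]]
bearing 821 [ 559. -102.  105.] [576. -53. 126.] [569. -82. 121.]
lowstop 168 [ 557. -104.   60.] [579. -99.  85.] [ 568. -102.   83.]
554
-0.05 355 [ 0.009 -0.009 -0.058] [ 0.012  0.009 -0.042]
-0.03 81 [ 0.009 -0.009 -0.038] [ 0.012  0.009 -0.032]
```

View pics/w2.png

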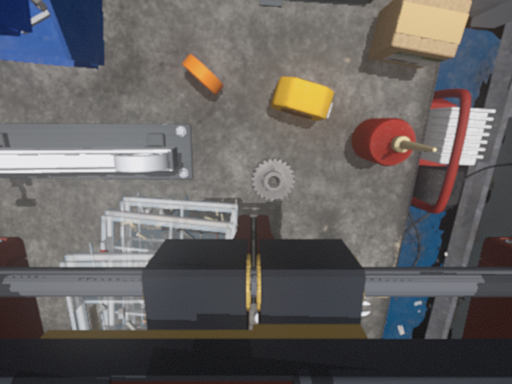

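The wrist view shows the bearing at about (145,162), the gear at (273,180) and the tape measure at (303,97). The top view and this one agree on the bearing centre, (567, -77) mm. I'll move in behind the bearing at contact height.

```bash
python3 -m inch '[{"x":0.27,"y":-0.4,"z":0,"twist":0},{"x":0.26,"y":-0.41,"z":0,"twist":0},{"x":0,"y":0,"z":0.5,"twist":0},{"x":0,"y":0,"z":0.5,"twist":0},{"x":0,"y":0,"z":0.5,"twist":0},{"x":0,"y":0,"z":0.45,"twist":0},{"x":0,"y":0,"z":0,"twist":0},{"x":0,"y":0,"z":0,"twist":0},{"x":0,"y":0,"z":0,"twist":0}]'
```

```text
clock: 2.7
eef_pos: [0.573, -0.1511, 0.0939]
orientation: [[0.998, 0.059, 0.002], [0.059, -0.998, -0.001], [0.002, 0.001, -1.0]]
force: [1.1, 0.2, 0.5]
gripper_width: 0.0003
grasp_force: 0.0
```

```bash
python3 -m inch '[{"x":0,"y":-0.1,"z":0.04,"twist":0},{"x":0,"y":-0.1,"z":0,"twist":0},{"x":0,"y":-0.1,"z":0,"twist":0},{"x":0,"y":-0.1,"z":0,"twist":0},{"x":0,"y":-0.1,"z":0,"twist":0},{"x":0,"y":-0.1,"z":-0.01,"twist":0},{"x":0,"y":-0.1,"z":-0.011,"twist":0},{"x":0,"y":-0.1,"z":-0.01,"twist":0},{"x":0,"y":-0.1,"z":-0.011,"twist":0},{"x":0,"y":-0.1,"z":-0.01,"twist":0}]'
cat > look.py <<'E'
from h import *
from station import *
o=get_obs(); print(o["clock"],o["eef_pos"].round(4) if hasattr(o["eef_pos"],"round") else o["eef_pos"],np.round(o["force"],1))
R,p=np.array(o["orientation"]),np.array(o["eef_pos"])
for n in("top","scene","wrist"):
    d=get_image(n); C=cloud(d).reshape(-1,3); np.savez(n+"2.npz",**d)
    T=(C-p)@R; C=C[~((abs(T[:,0])<.03)&(abs(T[:,1])<.021)&(T[:,2]<.004))]
    # points standing >17 mm above wall tops, on the gutter line
    g=(C-[.5675,-.0775,.0986])@np.array([-.06,.9982,0]); x=(C-[.5675,-.0775,.0986])@np.array([.9982,.06,0])
    h=C[:,2]-.0986-.105*g
    k=(abs(x)<.012)&(h>-.008)&(h<.03)&(g>-.05)&(g<.25)
    if k.sum(): print(n,k.sum(),"x",x[k].min().round(4),x[k].max().round(4),"along",g[k].min().round(4),g[k].max().round(4),"h",h[k].max().round(4))
E
python3 look.py
```

```text
clock: 3.7
eef_pos: [0.5694, -0.0999, 0.093]
orientation: [[0.998, 0.06, -0.0], [0.06, -0.998, -0.0], [-0.0, 0.0, -1.0]]
force: [0.4, 0.6, -0.1]
gripper_width: 0.0006
grasp_force: 0.0
3.7 [ 0.5694 -0.0999  0.093 ] [ 0.4  0.6 -0.1]
top 32 x -0.0082 0.004 along 0.0008 0.0273 h 0.0259
scene 109 x -0.0101 0.0073 along -0.0208 0.0289 h 0.0263
wrist 1091 x -0.0072 0.009 along -0.0186 0.0274 h 0.0269
```

Run:
```python
from h import *
a=np.load("wrist2.npz")["img"][80:300,0:300]; b=np.load("scene2.npz")["img"][120:260,180:360]
a=cv2.resize(a,(400,293));b=cv2.resize(b,(400,311),interpolation=cv2.INTER_CUBIC)
cv2.imwrite("pics/c1.png",np.hstack([cv2.copyMakeBorder(a,0,18,0,0,0),b])[...,::-1])
```

```text
(no output)
```

View pics/c1.png

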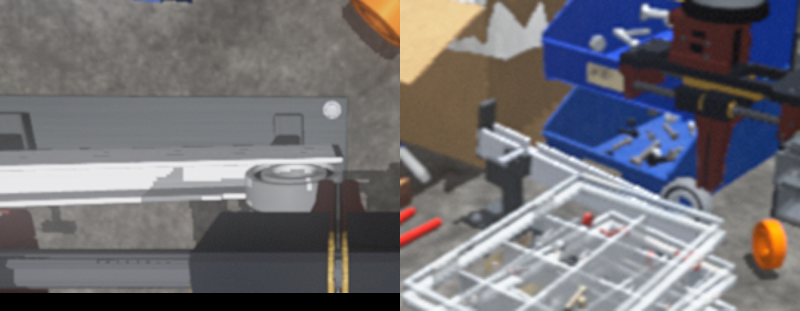

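The finger stands just behind the bearing in both views: the bearing spans about 247–330 px and the finger begins at about 318 px in the left crop. I'll keep pushing and measure again.

```bash
python3 -m inch '[{"x":0,"y":-0.1,"z":-0.01,"twist":0},{"x":0,"y":-0.1,"z":-0.011,"twist":0},{"x":0,"y":-0.1,"z":-0.01,"twist":0},{"x":0,"y":-0.1,"z":-0.011,"twist":0},{"x":0,"y":-0.1,"z":-0.01,"twist":0},{"x":0,"y":-0.1,"z":-0.011,"twist":0},{"x":0,"y":-0.1,"z":-0.01,"twist":0},{"x":0,"y":-0.1,"z":-0.011,"twist":0}]'
python3 look.py
```

```text
clock: 4.65
eef_pos: [0.567, -0.06, 0.0972]
orientation: [[0.998, 0.06, 0.0], [0.06, -0.998, -0.0], [0.0, 0.0, -1.0]]
force: [-0.2, -0.1, 0.5]
gripper_width: 0.0007
grasp_force: 0.0
4.65 [ 0.567  -0.06    0.0972] [-0.2 -0.1  0.5]
top 4 x -0.0082 0.0093 along -0.0217 0.1567 h -0.0031
scene 121 x -0.01 0.0076 along -0.0243 -0.0035 h 0.0262
wrist 788 x -0.0072 0.0086 along -0.0236 0.0214 h 0.0266
```

Run:
```python
from h import *
a=np.load("wrist2.npz")["img"][130:250,150:330]; b=np.load("scene2.npz")["img"][150:230,250:370]
cv2.imwrite("pics/c2.png",np.hstack([cv2.resize(a,(400,267)),cv2.resize(b,(400,267),interpolation=cv2.INTER_CUBIC)])[...,::-1])
d=dict(np.load("wrist2.npz")); from station import get_obs
o=get_obs();R=np.array(o["orientation"]);p=np.array(o["eef_pos"])
T=(cloud(d)-p)@R
for v in range(180,250,6): print(v,[tuple((1000*T[v,u]).round().astype(int).tolist()) for u in range(225,285,6)])
```

```text
180 [(7, -30, 90), (7, -24, 91), (7, -18, 90), (7, -11, 90), (9, -5, 82), (8, 1, 83), (8, 7, 83), (7, 14, 91), (7, 20, 90), (7, 26, 91)]
186 [(0, -31, 91), (0, -24, 91), (0, -18, 92), (0, -11, 92), (8, -5, 56), (8, 1, 57), (8, 7, 57), (0, 14, 92), (0, 20, 91), (0, 27, 92)]
192 [(10, -24, 29), (10, -19, 27), (10, -14, 28), (10, -9, 28), (10, -4, 29), (10, 1, 27), (10, 6, 28), (10, 11, 29), (10, 16, 29), (10, 21, 28)]
198 [(10, -22, 9), (10, -18, 9), (10, -13, 9), (10, -9, 9), (10, -4, 10), (10, 1, 9), (10, 5, 8), (10, 10, 10), (10, 15, 11), (10, 19, 11)]
204 [(2, -24, 21), (1, -19, 22), (1, -14, 22), (6, -8, 5), (5, -4, 10), (7, 1, 5), (6, 5, 5), (5, 10, 10), (5, 15, 11), (5, 19, 10)]
210 [(-3, -24, 21), (-4, -19, 21), (-4, -14, 22), (7, -8, -11), (4, -4, -3), (7, 1, -10), (7, 5, -12), (7, 9, -12), (0, 15, 10), (0, 19, 11)]
216 [(-8, -24, 20), (-9, -19, 21), (-9, -14, 22), (11, -7, -35), (12, -3, -36), (7, 0, -23), (11, 4, -35), (11, 8, -36), (8, 12, -26), (8, 16, -26)]
222 [(68, -1, -195), (-10, -18, 10), (-10, -13, 11), (11, -7, -45), (11, -3, -46), (9, 0, -41), (12, 4, -47), (11, 7, -46), (4, 12, -27), (4, 16, -27)]
228 [(-49, -32, 96), (68, -1, -195), (12, -9, -56), (11, -6, -55), (12, -3, -56), (10, 0, -53), (12, 3, -56), (11, 7, -54), (0, 12, -27), (0, 16, -27)]
234 [(-57, -32, 97), (-57, -26, 97), (12, -9, -64), (11, -6, -63), (11, -3, -63), (10, 0, -60), (11, 3, -63), (11, 6, -63), (-4, 12, -27), (-4, 16, -27)]
240 [(33, -9, -119), (34, -7, -120), (33, -6, -119), (33, -4, -119), (11, -3, -70), (10, 0, -67), (33, 1, -119), (33, 3, -119), (34, 5, -120), (33, 7, -119)]
246 [(33, -9, -123), (33, -7, -123), (33, -5, -123), (33, -4, -124), (12, -3, -78), (10, 0, -74), (33, 1, -122), (33, 3, -123), (33, 5, -123), (33, 6, -123)]
```

View pics/c2.png

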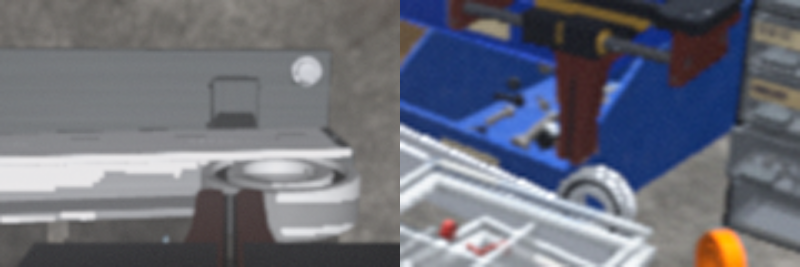

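The bearing still looks to be at the lower stop, about px (600,190) in the right crop. The finger appears just uphill of it, so I'll measure the red finger and the bearing independently.

Run:
```python
from h import *
from station import get_obs
print(get_obs()["eef_pos"],get_obs()["clock"],get_obs()["torque"])
for n in("top","scene","wrist"):
    d=dict(np.load(n+"2.npz")); C=cloud(d); I=d["img"].astype(int)
    red=(I[...,0]>1.4*I[...,1])&(I[...,0]>1.4*I[...,2])
    box=(C[...,0]>.53)&(C[...,0]<.6)&(C[...,1]>-.12)&(C[...,1]<.0)&(C[...,2]>.085)&(C[...,2]<.16)
    for nm,k in(("finger",red&box),("grey",~red&box&(C[...,2]>.1))):
        q=C[k]; print(n,nm,len(q))
        for z in np.arange(.085,.16,.01):
            w=1000*q[(q[:,2]>=z)&(q[:,2]<z+.01)]
            if len(w)>1: print("  z%.3f"%z,len(w),w.min(0).round(),w.max(0).round())
```

```text
[ 0.56704764 -0.05999027  0.09721706] 4.8 [ 0.00433358 -0.0105774  -0.015038  ]
top finger 0
top grey 0
scene finger 94
  z0.125 5 [556. -68. 134.] [565. -55. 135.]
  z0.135 36 [553. -69. 135.] [574. -54. 144.]
  z0.145 36 [553. -69. 145.] [572. -54. 155.]
  z0.155 17 [554. -69. 156.] [570. -53. 160.]
scene grey 268
  z0.095 31 [ 558. -102.  100.] [573. -53. 105.]
  z0.105 88 [ 557. -100.  105.] [576. -53. 115.]
  z0.115 93 [558. -96. 115.] [576. -58. 124.]
  z0.125 18 [554. -68. 130.] [580. -50. 135.]
  z0.135 15 [553. -67. 136.] [578. -50. 145.]
  z0.145 14 [554. -67. 146.] [576. -51. 154.]
  z0.155 9 [555. -69. 155.] [575. -51. 160.]
wrist finger 0
wrist grey 1934
  z0.095 71 [ 563. -101.  100.] [576. -50. 105.]
  z0.105 348 [ 561. -101.  105.] [577. -51. 115.]
  z0.115 879 [561. -96. 115.] [577. -55. 125.]
  z0.125 87 [563. -77. 125.] [579. -50. 135.]
  z0.135 192 [576. -68. 135.] [579. -50. 145.]
  z0.145 229 [576. -68. 145.] [579. -50. 155.]
  z0.155 128 [576. -68. 155.] [579. -49. 160.]
```

```bash
python3 -m inch '[{"x":0,"y":0,"z":-0.4,"twist":0},{"x":0,"y":0,"z":-0.6,"twist":0},{"x":0,"y":0.5,"z":0,"twist":0},{"x":0,"y":0.6,"z":0,"twist":0},{"x":0,"y":0.6,"z":0,"twist":0},{"x":0,"y":0,"z":0,"twist":0},{"x":0,"y":0,"z":0,"twist":0}]'
python3 - <<'E'
from h import *
from station import *
o=get_obs();R=np.array(o["orientation"]);p=np.array(o["eef_pos"]);print(p)
for n in("scene","wrist","top"):
    d=get_image(n); np.savez(n+"3.npz",**d); T=(cloud(d)-p)@R
    k=(d["range_z"]>0)&(abs(T[...,0])<.02)&(abs(T[...,1])<.03)&(T[...,2]>-.09)&(T[...,2]<.03)
    q=1000*T[k]; print(n,len(q))
    for z in range(-90,30,8):
        w=q[(q[:,2]>=z)&(q[:,2]<z+8)]
        if len(w)>1: print("  z",z,len(w),w.min(0).round(),w.max(0).round())
d=np.load("scene3.npz")["img"]; v=np.load("wrist3.npz")["img"]
cv2.imwrite("pics/c3.png",np.hstack([cv2.resize(d[100:240,240:380],(400,400),interpolation=cv2.INTER_CUBIC),cv2.resize(v[120:260,180:320],(400,400))])[...,::-1])
E
```

```text
clock: 5.5
eef_pos: [0.5718, -0.1461, 0.1469]
orientation: [[0.998, 0.058, -0.0], [0.058, -0.998, 0.0], [-0.0, -0.0, -1.0]]
force: [-0.0, 0.3, 0.7]
gripper_width: 0.0003
grasp_force: 0.0
[ 0.57183374 -0.14608782  0.14692689]
scene 380
  z -90 68 [-14. -14. -90.] [ 11.  13. -82.]
  z -82 61 [-14. -13. -82.] [  7.  13. -74.]
  z -74 53 [-13. -10. -74.] [  9.  11. -66.]
  z -66 48 [-13.  -8. -66.] [  9.  10. -58.]
  z -58 51 [-13. -10. -58.] [ 10.  10. -50.]
  z -50 47 [-14.  -8. -50.] [ 10.   9. -42.]
  z -42 48 [-13.  -9. -42.] [ 12.   9. -34.]
  z -34 4 [-11.  -8. -33.] [ -8.   6. -32.]
wrist 1060
  z -90 69 [-10.  -4. -90.] [ 12.   1. -82.]
  z -82 94 [ -0.  -4. -82.] [ 12.   1. -74.]
  z -74 172 [  2. -11. -74.] [ 12.   9. -66.]
  z -66 222 [  9. -11. -66.] [ 12.   9. -58.]
  z -58 191 [  9. -10. -58.] [ 12.   8. -50.]
  z -50 160 [ 10. -10. -50.] [ 12.   8. -42.]
  z -42 134 [  9. -10. -42.] [ 12.   8. -34.]
  z -34 18 [ 10.  -8. -34.] [ 12.   6. -33.]
top 4
  z -50 2 [-11. -11. -47.] [ -0. -10. -44.]
  z -42 2 [-12. -11. -40.] [  1. -10. -40.]
```

View pics/c3.png

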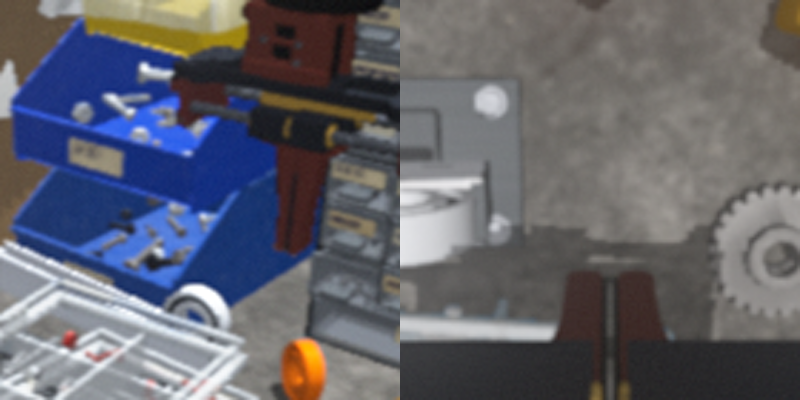

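Both cameras agree that the fingers really end about 33 mm short of the reported TCP, at tool z ≈ -33 with half-widths of about 10 × 9 mm. The first pass therefore went over the top of the bearing, and the true tip is TCP + 33 mm. Next I'll check how low the gripper body hangs.

```bash
python3 - <<'E'
from h import *
p=np.array([0.57183374,-0.14608782,0.14692689]);R=np.array([[.998,.058,0],[.058,-.998,0],[0,0,-1]])
for n in("scene","wrist"):
    d=dict(np.load(n+"3.npz")); T=1000*((cloud(d)-p)@R)
    k=(d["range_z"]>0)&(abs(T[...,0])<60)&(abs(T[...,1])<110)&(T[...,2]>-200)&(T[...,2]<-40)
    q=T[k]; print(n)
    for z in range(-200,-40,10):
        w=q[(q[:,2]>=z)&(q[:,2]<z+10)]
        if len(w)>3: print("  z",z,len(w),w.min(0).round(),w.max(0).round())
E
python3 look.py
```

```text
scene
  z -200 170 [ -36.  -40. -200.] [  20.   17. -190.]
  z -190 204 [ -23.  -40. -190.] [  19.   17. -180.]
  z -180 205 [ -23.  -42. -180.] [  23.   17. -170.]
  z -170 228 [ -24.  -42. -170.] [  22.   17. -160.]
  z -160 888 [ -35.  -88. -160.] [  32.   89. -150.]
  z -150 448 [ -34.  -88. -150.] [  31.   89. -140.]
  z -140 421 [ -36.  -85. -140.] [  33.   87. -130.]
  z -130 557 [ -36.  -82. -130.] [  33.   81. -120.]
  z -120 152 [ -35.  -82. -120.] [  30.   81. -110.]
  z -110 88 [ -16.  -25. -110.] [  11.   26. -100.]
  z -100 84 [ -14.  -14. -100.] [ 11.  15. -90.]
  z -90 85 [-13. -14. -90.] [ 11.  13. -80.]
  z -80 72 [-14. -12. -80.] [  9.  12. -70.]
  z -70 62 [-13.  -9. -70.] [  9.  11. -60.]
  z -60 62 [-13. -10. -60.] [ 10.  10. -50.]
  z -50 61 [-14.  -8. -50.] [ 10.   9. -40.]
wrist
  z -160 11643 [  20.  -51. -155.] [  25.   49. -150.]
  z -150 9505 [  18.  -55. -150.] [  25.   53. -140.]
  z -140 20634 [   9.  -69. -140.] [  34.   70. -130.]
  z -130 10085 [  -0.  -76. -130.] [  34.   74. -120.]
  z -120 3185 [  -6.  -80. -120.] [  34.   78. -112.]
  z -110 31 [ -11.   -3. -105.] [  -3.    0. -102.]
  z -100 21 [ -9.  -2. -91.] [ 11.  -0. -90.]
  z -90 88 [-10.  -4. -90.] [ 12.   1. -80.]
  z -80 144 [ -0.  -4. -80.] [ 12.   1. -70.]
  z -70 278 [  9. -11. -70.] [ 12.   9. -60.]
  z -60 238 [  9. -10. -60.] [ 12.   8. -50.]
  z -50 196 [ 10. -10. -50.] [ 12.   8. -40.]
5.65 [ 0.5722 -0.1439  0.1471] [0.1 0.6 0.2]
top 163 x -0.0085 0.0081 along -0.0229 0.0696 h 0.0285
scene 232 x -0.0094 0.0079 along -0.0238 0.0281 h 0.0262
wrist 1290 x -0.0075 0.0086 along -0.0245 0.0266 h 0.0273
```

The body's underside is 113 mm behind the reported TCP, or 80 mm behind the real tip, so the planned clearances still hold. Lowering to the corrected height.

```bash
python3 -m inch '[{"x":0,"y":0.05,"z":0.4,"twist":0},{"x":0,"y":0,"z":0.5,"twist":0},{"x":0,"y":0,"z":0.5,"twist":0},{"x":0,"y":0,"z":0.35,"twist":0},{"x":0,"y":0,"z":0,"twist":0},{"x":0,"y":0,"z":0,"twist":0},{"x":0,"y":0,"z":0,"twist":0}]'
```

```text
clock: 6.5
eef_pos: [0.5732, -0.1477, 0.0609]
orientation: [[0.998, 0.06, 0.002], [0.06, -0.998, -0.0], [0.002, 0.0, -1.0]]
force: [0.1, 0.1, -0.4]
gripper_width: 0.0006
grasp_force: 0.0
```

```bash
python3 -m inch '[{"x":0,"y":-0.1,"z":0.04,"twist":0},{"x":-0.01,"y":-0.1,"z":0,"twist":0},{"x":0,"y":-0.1,"z":0,"twist":0},{"x":0,"y":-0.1,"z":0,"twist":0},{"x":0,"y":-0.1,"z":0,"twist":0},{"x":0,"y":-0.1,"z":0,"twist":0},{"x":0,"y":-0.1,"z":-0.01,"twist":0},{"x":0,"y":-0.1,"z":-0.011,"twist":0},{"x":0,"y":-0.1,"z":-0.01,"twist":0},{"x":0,"y":-0.1,"z":-0.011,"twist":0}]'
sed -i 's/(T\[:,2\]<.004)/(T[:,2]<-.03)/; s/abs(T\[:,1\])<.021/abs(T[:,1])<.013/' look.py; python3 look.py
```

```text
clock: 7.5
eef_pos: [0.5688, -0.0975, 0.0598]
orientation: [[0.998, 0.06, 0.0], [0.06, -0.998, -0.0], [0.0, 0.0, -1.0]]
force: [0.2, 0.5, 1.1]
gripper_width: 0.0009
grasp_force: 0.1
7.5 [ 0.5688 -0.0975  0.0598] [0.2 0.5 1.1]
top 14 x -0.0117 0.0052 along -0.001 0.1723 h 0.029
scene 202 x -0.0111 0.0082 along -0.0061 0.0434 h 0.0259
wrist 1194 x -0.0071 0.0076 along -0.007 0.0419 h 0.0219
```

The bearing is moving, about 16 mm up the gutter now. Continuing.

```bash
python3 -m inch '[{"x":0,"y":-0.1,"z":-0.01,"twist":0},{"x":0,"y":-0.1,"z":-0.011,"twist":0},{"x":0,"y":-0.1,"z":-0.01,"twist":0},{"x":0,"y":-0.1,"z":-0.011,"twist":0},{"x":0,"y":-0.1,"z":-0.01,"twist":0},{"x":0,"y":-0.1,"z":-0.011,"twist":0},{"x":0,"y":-0.1,"z":-0.01,"twist":0},{"x":0,"y":-0.1,"z":-0.011,"twist":0},{"x":0,"y":-0.1,"z":-0.01,"twist":0},{"x":0,"y":-0.1,"z":-0.011,"twist":0}]'
python3 look.py
```

```text
clock: 8.65
eef_pos: [0.5657, -0.0475, 0.065]
orientation: [[0.998, 0.06, -0.0], [0.06, -0.998, 0.0], [-0.0, -0.0, -1.0]]
force: [-0.4, -0.2, -0.2]
gripper_width: 0.0003
grasp_force: 0.1
8.65 [ 0.5657 -0.0475  0.065 ] [-0.4 -0.2 -0.2]
top 12 x -0.0108 0.0055 along 0.0611 0.1269 h 0.0278
scene 209 x -0.0113 0.0081 along 0.0432 0.0933 h 0.0269
wrist 1287 x -0.0072 0.0079 along 0.0431 0.0928 h 0.0225
```

```bash
python3 -m inch '[{"x":0,"y":-0.1,"z":-0.01,"twist":0},{"x":0,"y":-0.1,"z":-0.011,"twist":0},{"x":0,"y":-0.1,"z":-0.01,"twist":0},{"x":0,"y":-0.1,"z":-0.011,"twist":0},{"x":0,"y":-0.1,"z":-0.01,"twist":0},{"x":0,"y":-0.1,"z":-0.011,"twist":0},{"x":0,"y":-0.1,"z":-0.01,"twist":0},{"x":0,"y":-0.1,"z":-0.011,"twist":0},{"x":0,"y":-0.1,"z":-0.01,"twist":0},{"x":0,"y":-0.1,"z":-0.011,"twist":0}]'
python3 look.py
```

```text
clock: 9.8
eef_pos: [0.5627, 0.0024, 0.0703]
orientation: [[0.998, 0.06, -0.0], [0.06, -0.998, -0.0], [-0.0, 0.0, -1.0]]
force: [0.2, -1.0, 0.4]
gripper_width: 0.0006
grasp_force: 0.0
9.8 [0.5627 0.0024 0.0703] [ 0.2 -1.   0.4]
top 15 x -0.0108 0.007 along 0.1078 0.2148 h 0.0285
scene 190 x -0.0103 0.006 along 0.0936 0.1403 h 0.027
wrist 1068 x -0.0078 0.0068 along 0.093 0.1415 h 0.0214
```

```bash
python3 -m inch '[{"x":0,"y":-0.1,"z":-0.01,"twist":0},{"x":0,"y":-0.1,"z":-0.011,"twist":0},{"x":0,"y":-0.1,"z":-0.01,"twist":0},{"x":0,"y":-0.1,"z":-0.011,"twist":0},{"x":0,"y":-0.1,"z":-0.01,"twist":0},{"x":0,"y":-0.1,"z":-0.011,"twist":0},{"x":0,"y":-0.1,"z":-0.01,"twist":0},{"x":0,"y":-0.1,"z":-0.011,"twist":0},{"x":0,"y":-0.1,"z":-0.01,"twist":0},{"x":0,"y":-0.1,"z":-0.011,"twist":0}]'
python3 look.py
```

```text
clock: 10.95
eef_pos: [0.5597, 0.0523, 0.0755]
orientation: [[0.998, 0.06, -0.0], [0.06, -0.998, -0.0], [-0.0, 0.0, -1.0]]
force: [0.6, 0.5, -1.0]
gripper_width: 0.0006
grasp_force: 0.0
10.95 [0.5597 0.0523 0.0755] [ 0.6  0.5 -1. ]
top 5 x -0.0053 0.0075 along 0.182 0.1898 h 0.016
scene 177 x -0.0094 0.0085 along 0.1436 0.1935 h 0.0269
wrist 1348 x -0.0064 0.0096 along 0.143 0.1916 h 0.0245
```

```bash
python3 -m inch '[{"x":0,"y":-0.08,"z":-0.008,"twist":0},{"x":0,"y":-0.08,"z":-0.009,"twist":0},{"x":0,"y":-0.08,"z":-0.008,"twist":0},{"x":0,"y":-0.08,"z":-0.009,"twist":0},{"x":0,"y":-0.08,"z":-0.008,"twist":0},{"x":0,"y":-0.08,"z":-0.009,"twist":0},{"x":0,"y":-0.08,"z":-0.008,"twist":0},{"x":0,"y":-0.08,"z":-0.009,"twist":0},{"x":0,"y":-0.08,"z":-0.008,"twist":0},{"x":0,"y":-0.08,"z":-0.009,"twist":0}]'
python3 look.py
```

```text
clock: 12.1
eef_pos: [0.5573, 0.0922, 0.0798]
orientation: [[0.998, 0.06, -0.0], [0.06, -0.998, 0.0], [-0.0, -0.0, -1.0]]
force: [-0.3, -0.2, -0.3]
gripper_width: 0.0003
grasp_force: 0.0
12.1 [0.5573 0.0922 0.0798] [-0.3 -0.2 -0.3]
top 1 x 0.0029 0.0029 along -0.0213 -0.0213 h -0.0079
scene 174 x -0.0102 0.0058 along 0.1844 0.2346 h 0.0255
wrist 1516 x -0.0078 0.0083 along 0.1858 0.2369 h 0.0228
```

```bash
python3 -m inch '[{"x":0,"y":-0.04,"z":-0.004,"twist":0},{"x":0,"y":-0.04,"z":-0.004,"twist":0},{"x":0,"y":0,"z":0,"twist":0},{"x":0,"y":0,"z":0,"twist":0},{"x":0,"y":0,"z":0,"twist":0},{"x":0,"y":0,"z":0,"twist":0},{"x":0,"y":0,"z":0,"twist":0},{"x":0,"y":0,"z":0,"twist":0}]'
sed -i 's/(g<.25)/(g<.252)/' look.py; python3 look.py
```

```text
clock: 13.05
eef_pos: [0.5572, 0.0957, 0.0801]
orientation: [[0.998, 0.06, 0.0], [0.06, -0.998, -0.0], [0.0, 0.0, -1.0]]
force: [0.2, 0.1, -0.1]
gripper_width: 0.0007
grasp_force: 0.0
13.05 [0.5572 0.0957 0.0801] [ 0.2  0.1 -0.1]
top 1 x 0.0084 0.0084 along -0.0093 -0.0093 h -0.0071
scene 169 x -0.0109 0.0084 along 0.206 0.2518 h 0.0197
wrist 2145 x -0.0082 0.0079 along 0.2062 0.252 h 0.0211
```

The bearing is seated: its rear edge is at 206 mm along (about 205 expected) and its top has dropped 6 mm. Next I'll lift and go in front of the pin plate.

```bash
python3 -m inch '[{"x":0,"y":0,"z":-0.3,"twist":0},{"x":0,"y":0,"z":-0.3,"twist":0},{"x":-0.4,"y":0,"z":0,"twist":0},{"x":-0.6,"y":0,"z":0,"twist":0},{"x":-0.6,"y":-0.2,"z":0,"twist":0},{"x":0,"y":-0.32,"z":0.1,"twist":0},{"x":0,"y":0,"z":0.4,"twist":0},{"x":0,"y":0,"z":0.46,"twist":0},{"x":0,"y":0,"z":0,"twist":0},{"x":0,"y":0,"z":0,"twist":0}]'
python3 look.py
python3 - <<'E'
from h import *
from station import get_obs
o=get_obs();R=np.array(o["orientation"]);p=np.array(o["eef_pos"])
for n in("top2","scene2","wrist2"):
    C=cloud(dict(np.load(n+".npz"))).reshape(-1,3); d=C-[.5675,-.0775,0]; a=d@[-.06,.9982,0]; x=d@[.9982,.06,0]
    k=(abs(a-.1996)<.02)&(x<-.03)&(x>-.1)&(C[:,2]>.07)&(C[:,2]<.115)
    if k.sum(): print(n,k.sum(),"x",np.percentile(1000*x[k],[0,5,25,50,75,95,100]).round(),"z",C[k,2].min().round(3),C[k,2].max().round(3))
d=p-[.5675,-.0775,0]; print("tcp x",d@[.9982,.06,0],"along",d@[-.06,.9982,0])
E
```

```text
clock: 14.2
eef_pos: [0.4756, 0.1169, 0.0623]
orientation: [[0.998, 0.06, -0.001], [0.06, -0.998, -0.0], [-0.001, 0.0, -1.0]]
force: [0.5, 0.1, 0.3]
gripper_width: 0.0005
grasp_force: 0.0
14.2 [0.4756 0.1169 0.0623] [0.5 0.1 0.3]
scene 31 x -0.0109 0.0052 along 0.2068 0.2455 h 0.019
wrist 4297 x -0.008 0.0074 along 0.2066 0.252 h 0.0212
scene2 180 x [-93. -92. -89. -56. -54. -38. -30.] z 0.077 0.115
wrist2 1592 x [-70. -68. -54. -50. -46. -33. -30.] z 0.078 0.115
tcp x -0.07913531667658757 along 0.199696885786534
```

```bash
python3 -m inch '[{"x":0.1,"y":0,"z":0,"twist":0},{"x":0.1,"y":0,"z":0,"twist":0},{"x":0.1,"y":0,"z":0,"twist":0},{"x":0.08,"y":0,"z":0,"twist":0},{"x":0.08,"y":0,"z":0,"twist":0},{"x":0.08,"y":0,"z":0,"twist":0},{"x":0.08,"y":0,"z":0,"twist":0},{"x":0.08,"y":0,"z":0,"twist":0},{"x":0,"y":0,"z":0,"twist":0}]'
cat > plate.py <<'E'
from h import *
from station import get_obs
o=get_obs();p=np.array(o["eef_pos"])
for n in("top2","wrist2"):
    C=cloud(dict(np.load(n+".npz"))).reshape(-1,3); d=C-[.5675,-.0775,0]; a=d@[-.06,.9982,0]; x=d@[.9982,.06,0]
    k=(abs(a-.1996)<.014)&(x<-.015)&(x>-.06)&(C[:,2]>.1)&(C[:,2]<.112)
    if k.sum(): print(n,k.sum(),"x",np.percentile(1000*x[k],[0,5,25,50,75,95,100]).round())
d=p-[.5675,-.0775,0]; print("tcp x",d@[.9982,.06,0],"along",d@[-.06,.9982,0])
E
python3 look.py; python3 plate.py
```

```text
clock: 15.25
eef_pos: [0.5115, 0.1191, 0.0621]
orientation: [[0.998, 0.06, 0.001], [0.06, -0.998, 0.0], [0.001, -0.0, -1.0]]
force: [0.1, -0.0, 0.3]
gripper_width: 0.0003
grasp_force: 0.0
15.25 [0.5115 0.1191 0.0621] [ 0.1 -0.   0.3]
top 1 x 0.0072 0.0072 along 0.06 0.06 h -0.0065
scene 41 x -0.0098 0.0064 along 0.2055 0.2186 h 0.0156
wrist 3790 x -0.008 0.0073 along 0.2065 0.252 h 0.0209
wrist2 1412 x [-35. -33. -30. -25. -19. -16. -15.]
tcp x -0.04451984496981087 along 0.1996922277081348
```

```bash
python3 -m inch '[{"x":0.05,"y":0,"z":0,"twist":0},{"x":0.05,"y":0,"z":0,"twist":0},{"x":0,"y":0,"z":0,"twist":0},{"x":0,"y":0,"z":0,"twist":0}]'
python3 look.py; python3 plate.py
```

```text
clock: 15.8
eef_pos: [0.5152, 0.1193, 0.062]
orientation: [[0.998, 0.06, -0.001], [0.06, -0.998, -0.0], [-0.001, 0.0, -1.0]]
force: [-3.2, -0.2, 1.2]
gripper_width: 0.0005
grasp_force: 1.8
15.8 [0.5152 0.1193 0.062 ] [-3.2 -0.2  1.2]
top 2 x -0.011 0.0083 along 0.0744 0.0859 h -0.0068
scene 29 x -0.0089 0.0071 along 0.2052 0.2146 h 0.0122
wrist 3794 x -0.0081 0.0074 along 0.2065 0.252 h 0.0213
wrist2 1213 x [-31. -29. -26. -22. -19. -16. -15.]
tcp x -0.04037967388734696 along 0.1995916233371519
```

```bash
python3 -m inch '[{"x":0.03,"y":0,"z":0,"twist":0},{"x":0.03,"y":0,"z":0,"twist":0},{"x":0,"y":0,"z":0,"twist":0},{"x":0,"y":0,"z":0,"twist":0}]'
```

```text
clock: 16.35
eef_pos: [0.5151, 0.1193, 0.0618]
orientation: [[0.998, 0.061, -0.006], [0.061, -0.998, -0.002], [-0.006, 0.001, -1.0]]
force: [-13.5, -0.9, 10.6]
gripper_width: 0.0007
grasp_force: 7.1
```

The pin is at its end stop: there was no further motion and the force rose to 13 N. Now backing off, lifting clear and checking.

```bash
python3 -m inch '[{"x":-0.15,"y":0,"z":0,"twist":0},{"x":-0.4,"y":0,"z":0,"twist":0},{"x":-0.4,"y":0,"z":0,"twist":0},{"x":0,"y":0,"z":-0.4,"twist":0},{"x":0,"y":0,"z":-0.6,"twist":0},{"x":0,"y":0,"z":-0.6,"twist":0},{"x":-0.4,"y":0,"z":0,"twist":0},{"x":0,"y":0,"z":0,"twist":0},{"x":0,"y":0,"z":0,"twist":0}]'
python3 look.py; python3 plate.py
python3 - <<'E'
from h import *
d=np.load("wrist2.npz")["img"]; t=np.load("scene2.npz")["img"]
cv2.imwrite("pics/end.png",np.hstack([cv2.resize(d,(400,300)),cv2.resize(t,(400,300))])[...,::-1])
E
```

```text
clock: 17.25
eef_pos: [0.4521, 0.1153, 0.1424]
orientation: [[0.998, 0.06, 0.002], [0.06, -0.998, 0.0], [0.002, 0.0, -1.0]]
force: [-0.2, 0.2, -0.3]
gripper_width: 0.0003
grasp_force: 0.0
17.25 [0.4521 0.1153 0.1424] [-0.2  0.2 -0.3]
top 1 x -0.0108 -0.0108 along 0.0445 0.0445 h -0.0078
scene 168 x -0.0107 0.0073 along 0.2057 0.252 h 0.0206
wrist 1846 x -0.0083 0.0073 along 0.2064 0.2519 h 0.0213
wrist2 645 x [-29. -29. -26. -22. -19. -16. -15.]
tcp x -0.10389041423491821 along 0.1995137535472981
```

View pics/end.png

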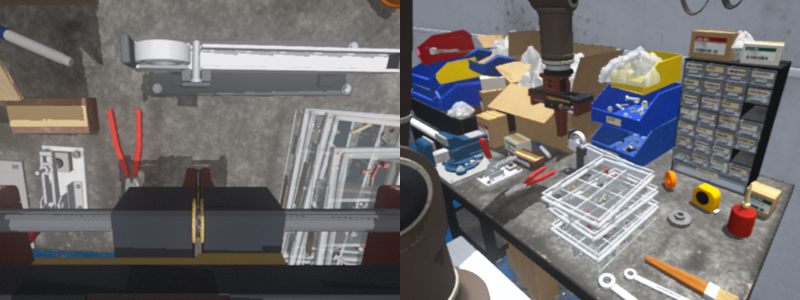

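The bearing sits against the upper stop at about (158,52). The pin crosses the gutter behind it at about (195,60), with its plate face 29 mm from mid-gutter, which is fully in. The gear and tape measure stand where they were.

```bash
python3 -c "from station import finish_job; print(finish_job())"
```

```text
the job is handed in; nothing more can be done
None
```

The job is handed in (no verdict came back): the bearing rests in the dip against the upper stop, the locking pin is pushed fully in, and the robot stands clear. My first pass went over the bearing, because the fingers end about 33 mm short of the reported TCP.

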